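One, two, three, go: count up by pointing

TASK

Lead the class's count-up with the fingertips: point from above at the middle of the stack of one white ring, then the stack of two, then the stack of three, and last ('go!') at the top of the red crank wheel on the bead maze. Each time bring the fingertips to a few centimetres above the thing and stay there for at least a second, and finish while still pointing at the wheel. Touch nothing at any time, and leave everything standing where it is.

Things in the scene. Friction and masses are not known exactly. Their poses are not given: they have to be found in the camera images.
- one_top (a point): centre of the top face of the stack of ONE white plastic ring. Every ring is 64 mm across, 20 mm thick, with a 30 mm hole; this stack is 20 mm high. z is up
- two_top (a point): centre of the top face of the stack of TWO white rings; this stack is 40 mm high. z is up
- three_top (a point): centre of the top face of the stack of THREE white rings; this stack is 60 mm high. z is up
- wheel_top (a point): topmost point of the red crank wheel's rim, 135 mm above the ledge, half-way through its thickness; does not move when the wheel turns. The wheel is an upright disc 90 mm across and 18 mm thick; its axle is level, along the toy's y; nothing stands above it
- crank_peg (a point): middle of the small yellow handle peg (14 mm thick, 30 mm long) on the outer face of the red wheel, 30 mm off its axle; the wheel starts at any angle and turns if it is touched
- cup: aluminium measuring cup, 70 mm wide, 45 mm high, with a flat handle reaching 102 mm from its centre; loose; origin under its centre
- coaster: round cork coaster, 96 mm across, 6 mm thick; loose; origin under its centre
- car: wooden toy car, 85 x 58 x 51 mm; loose; origin under its centre
- bar: counting bar of five coloured cubes, 20 x 100 x 20 mm; loose; origin under its centre
- one_ring1: the only ring of the stack of one; loose; origin at the centre of its underside
- two_ring1: the lower ring of the stack of two; loose; origin at the centre of its underside
- two_ring2: the upper ring of the stack of two; loose; origin at the centre of its underside
- three_ring1: the lowest ring of the stack of three; loose; origin at the centre of its underside
- three_ring2: the middle ring of the stack of three; loose; origin at the centre of its underside
- three_ring3: the top ring of the stack of three; loose; origin at the centre of its underside
- maze: bead maze toy (fixed): wooden base 90 x 320 x 20 mm, longest along its own y, with two posts 120 mm high and bent coloured wires with beads up to 170 mm high; origin at the centre of its underside. A red crank wheel stands upright at its -y end
- pot: crayon pot (fixed), blue, 72 mm wide, 115 mm high with the crayons; origin under its centre
- abacus: counting frame (fixed), 300 x 70 x 215 mm, longest along x, at the left side of the ledge; origin under its centre
- bin: yellow bin of balls (fixed), 200 x 140 x 70 mm, at the right side; origin under its centre
Not all that is in view belongs to the job. What is shaped like the two_ring2 but green or pink is not meant.

How it is judged:
By the outcome, as a careful person would: the job done as asked, in the order asked, and still so for the second after the job is handed in, with the robot touching nothing.
It also fails if it takes over 61 s, if anything falls off the work surface, if the arm or the gripper's body presses on something with over 40 N, if the wrist force passes 120 N, or if a joint passes its speed limit or range.

ROBOT

A 6-joint arm with a two-finger parallel gripper is mounted at the origin on the work surface. World frame = base frame: x ahead of the robot, y to its left, z up, the work surface at z = 0. Lengths are in mm, angles in rad, forces in N, time in s.
With the tool pointing down it reaches from about 275 to 750 mm from the base axis. Payload 10.2 kg.
Tool frame: the origin (TCP) lies midway between the tips of the shut fingers; the grasp point (between the pads) lies 19 mm behind it; z points along the fingers, y is the direction in which the jaws open and shut (so a half turn about z gives the same grasp; the last joint's range is limited). The gripper opens to 85 mm and grips with 20 to 120 N. Pads are 22 mm wide; open, the fingers measure 114 mm over their backs; the gripper's body (76 mm by 85 mm) begins 54 mm behind the grasp point. The pads swing forward as they close: fully open they stand 13 mm farther back than shut.
Start: joints at [1.011, 0.313, 1.498, -0, 1.331, -0.223], TCP at [173.509, 495.506, 231.294] pointing down, gripper open.
Joint ranges: [-2.94, 2.94], [-0.97, 2.17], [0.19, 2.56], [-1.23, 4.37], [0.02, 3.11], [-2.88, 2.88]. Speed limits (rad/s): [2.39, 2.39, 3.01, 3.14, 3.14, 3.14].

INTERFACE

Orientations are given as a unit quaternion [w, x, y, z].
In Python, from rig import sense, capture, finish_job, search_frame, trace gives the robot as it stands.
- The arm moves only by the tool arm_command, never from a script. Its argument "steps" is one flat list of numbers, 5 for each row, row after row: the shift along the world's x, y, z in units of 50 mm (1.0 is 50 mm), then the turn about the world's z in units of 5 degrees (1.0 is 5 degrees), then the opening in per cent of the stroke, from 0 (shut) to 100 (fully open). In form: [dx, dy, dz, twist, fingers, dx, dy, dz, twist, fingers, ...]. A call has 1 to 5 rows; each row shifts and turns the commanded pose from where the row before left it; what a row does not reach is not made up. A row lasts 1/8 s, in which the tool goes at most 62.5 mm and 10.7 degrees, less where a joint would pass 70% of its speed; a pose out of reach is approached as far as the arm can. A call is refused whole if a number of a shift passes 1 or a number of a turn 1, either way. A call with a gripper value outside its range is refused whole. The fingers move at their own pace and stop on an object; "grip_force" is the grip in N (left out, the last holds). Time passes only in rows, so rows that do not move let the fingers close. It gives the time, the measured TCP pose, the force and the opening at its end, in the units of the state.
- sense(): the state, without advancing time (a new reading comes with each control period).
- capture(name): name is "scene" or "top"; returns a dict with "frame" (480x640x3 uint8, blue, green, red), "fov_y" (degrees; the focal length in pixels is half the picture's height over the tangent of half this angle, whatever the lens; pixels are square), "cx", "cy" (the principal point, pixels), "k1" (the pictures are not rectified: a ray, as slopes to the right and down, at radius r is drawn at 1 + k1 r^2 times it, then the intrinsics apply), "extrinsics" (4x4, takes a point from world to camera coordinates). Camera axes: x right, y down, z forward; pixel columns grow to the right and rows downward; lengths in mm; the calibration is good to about 2 mm. A picture is of the moment at which its call begins. There is no depth.
- finish_job(): hands the job in, once; it reports no verdict.
Trained networks look in a picture, given as the dict that the camera call returned (one of the last four; its "shot" number tells which), for a name from the list of things; names that differ only in an ending like _2 or _b are one class to them, and where a whole thing is asked for, a point or a joint stands for the part that bears it (a point fixed in the world has none). Each returns a list of dicts, best first, with "score" (0 to 1); they miss things now and then, are a little off and sometimes report something else, mostly with a low value. They report only what shows in the picture. A call takes as long as a camera call. They do not tell look-alikes from the thing itself.
- search_frame(picture, target): "point" ([x, y, z] in mm, in world coordinates, good to about 4 mm: the middle of the surface that is visible of it).
- trace(picture, target): "mask" (480x640 bool, what is visible of it).
The state is a dict: "time_s": time; "joints": joint angles; "dq": joint speeds; "tau": joint torques, N m; "eef_pos": TCP position; "ee_rot": TCP orientation; "force": force on the tool from outside, world axes, zero at the start; "wrist_torque": the same for the moment, N m; "grip_width": opening from 0.0 (shut) to 1.0 (fully open).
Only numpy, scipy, OpenCV 4.12 (cv2) and the standard library are available. Lean on these libraries where they do the work, as an engineer would, in place of code of your own. Each camera call takes 0.05 s, during which the arm holds its last target. There are 200 camera calls.

## Working session

There is one attempt and no reset: what is moved stays moved. The work goes in short steps, Python scripts to look and compute and a tool call to move; the robot and the scene stay as the last step left them, time stands still between calls to the robot, and variables do not carry over. Pictures are saved under pics/ and viewed, on a budget of 10 in all, crops included, one or two more only if the job needs it, and the job is handed in when it is done.

Besides the shell and the picture viewer there is one more tool, called after "Request:" as name(argument=value, ...), one argument or row to a line, values as JSON. arm_command: Moves the arm, as the interface text tells. Its arguments: {"type":"object","properties":{"steps":{"type":"array"},"grip_force":{"type":"number"}},"required":["steps"]}

```bash
mkdir -p pics && cat > h.py <<'E'
import numpy as np, cv2
def K(p):
    f=240/np.tan(np.radians(p["fov_y"])/2); return np.array([[f,0,p["cx"]],[0,f,p["cy"]],[0,0,1.]]),np.array([p["k1"],0,0,0.])
def proj(p,X):
    E=np.array(p["extrinsics"]);k,d=K(p)
    return cv2.projectPoints(np.array(X,float).reshape(-1,1,3),cv2.Rodrigues(E[:3,:3])[0],E[:3,3],k,d)[0].reshape(-1,2)
def back(p,uv,z):
    E=np.array(p["extrinsics"]);k,d=K(p)
    n=cv2.undistortPoints(np.array(uv,float).reshape(-1,1,2),k,d).reshape(-1,2)
    c=-E[:3,:3].T@E[:3,3]; r=np.c_[n,np.ones(len(n))]@E[:3,:3]
    return c+r*((z-c[2])/r[:,2])[:,None]
E
python3 - <<'E'
from rig import *
from h import *
ps={}
for n in("scene","top"):
    p=capture(n);ps[n]=p;cv2.imwrite(f"pics/{n}0.png",p["frame"])
    E=np.array(p["extrinsics"]);print(n,-E[:3,:3].T@E[:3,3],p["fov_y"],p["k1"])
for n in ps:
    for t in["one_top","two_top","three_top","wheel_top","crank_peg","maze","pot","abacus","bin","cup","car"]:
        print(n,t,[(np.round(q["point"]).tolist(),round(q["score"],2)) for q in search_frame(ps[n],t)[:6]])
print(sense()["time_s"])
E
```

```text
scene [1074.05365796  783.15391264  841.73119884] 56.17083110842303 0.03989386066855371
top [ 289.73693595  -11.65364904 1597.64573985] 49.624264451875405 0.033448447433569485
scene one_top [([450.0, 6.0, 20.0], 0.6)]
scene two_top [([432.0, 174.0, 41.0], 0.97), ([318.0, 139.0, 20.0], 0.92), ([410.0, 313.0, 22.0], 0.84)]
scene three_top [([426.0, -176.0, 58.0], 0.74)]
scene wheel_top [([675.0, 104.0, 37.0], 0.67), ([453.0, -386.0, 8.0], 0.35)]
scene crank_peg [([659.0, 4.0, 99.0], 0.85), ([619.0, 392.0, 65.0], 0.54)]
scene maze [([680.0, 106.0, 40.0], 0.6)]
scene pot [([617.0, 390.0, 64.0], 0.59)]
scene abacus [([490.0, 644.0, 56.0], 0.9)]
scene bin [([514.0, -568.0, 45.0], 0.93), ([455.0, -385.0, 6.0], 0.32)]
scene cup [([651.0, -310.0, 30.0], 0.61), ([437.0, -159.0, 34.0], 0.27)]
scene car [([440.0, 437.0, 34.0], 0.92), ([653.0, -308.0, 30.0], 0.7), ([661.0, 3.0, 100.0], 0.27)]
top one_top [([446.0, 2.0, 18.0], 0.5)]
top two_top [([423.0, 162.0, 40.0], 0.81), ([316.0, 132.0, 24.0], 0.64), ([403.0, 303.0, 21.0], 0.61)]
top three_top [([419.0, -188.0, 60.0], 0.82)]
top wheel_top []
top crank_peg [([657.0, 24.0, 96.0], 0.61)]
top maze [([653.0, 79.0, 19.0], 0.72)]
top pot [([604.0, 376.0, 59.0], 0.84), ([446.0, 5.0, 16.0], 0.26)]
top abacus [([442.0, 637.0, 54.0], 0.81)]
top bin [([503.0, -643.0, 37.0], 0.86)]
top cup [([662.0, -326.0, 19.0], 0.85)]
top car [([429.0, 424.0, 33.0], 0.71), ([504.0, -644.0, 40.0], 0.62), ([657.0, 27.0, 96.0], 0.48)]
1.2
```

View pics/scene0.png

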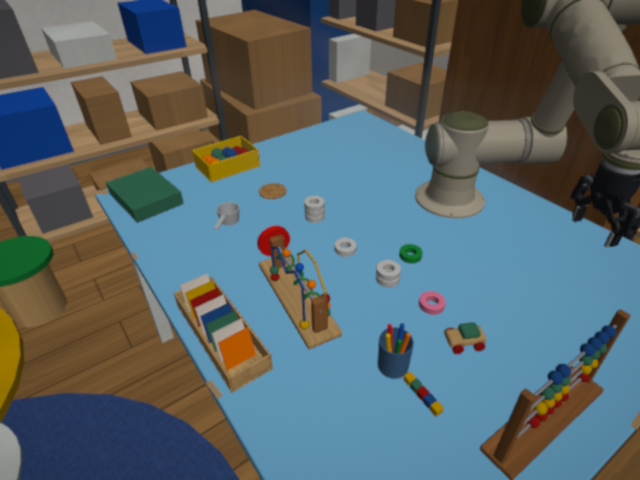

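View pics/top0.png

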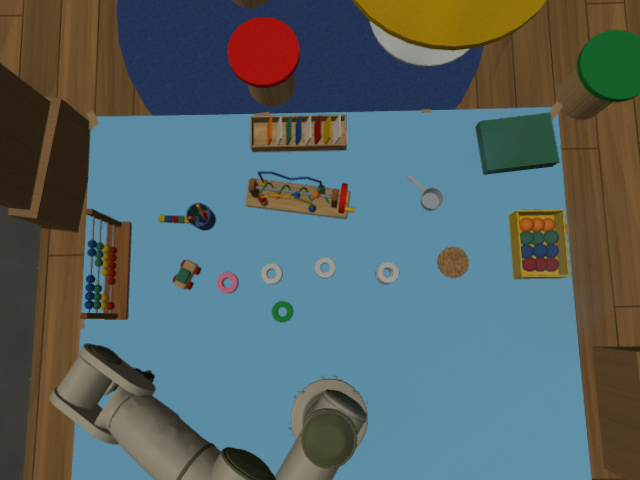

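The scene view shows the white stacks: one at (345,246), two at (388,271) and three at (314,207). The green ring (411,253) and the pink ring (432,302) are decoys, and the red wheel is at (273,240). In the top view these sit at (325,268), (271,273), (387,272), and the wheel is edge-on at (343,198). The networks' points from the two cameras differ by about 10 mm, so I'll fit silhouettes to refine them.

```bash
cat > fit.py <<'E'
from rig import *
from h import *
from scipy.optimize import least_squares
def hullstat(uv):
    h=cv2.convexHull(np.array(uv,np.float32).reshape(-1,1,2)); m=cv2.moments(h)
    c=h.reshape(-1,2); return np.array([m["m10"]/m["m00"],m["m01"]/m["m00"]]),c
def blob(mask,uv):
    n,l,s,c=cv2.connectedComponentsWithStats(mask.astype(np.uint8)*255)
    i=min((i for i in range(1,n) if s[i,4]>25),key=lambda i:np.hypot(*(c[i]-uv)))
    ys,xs=np.where(l==i)
    return hullstat(np.r_[np.c_[xs-.5,ys-.5],np.c_[xs+.5,ys+.5],np.c_[xs-.5,ys+.5],np.c_[xs+.5,ys-.5]])
a=np.linspace(0,2*np.pi,60)
def stack(x,y,h): return np.r_[[[x+32*np.cos(t),y+32*np.sin(t),z] for t in a for z in(0,h)]]
def disc(x,y,w): # axle dir angle w
    d=np.array([np.cos(w),np.sin(w),0]);e=np.array([-d[1],d[0],0])
    return np.r_[[np.array([x,y,90])+s*9*d+45*(np.cos(t)*e+np.sin(t)*np.array([0,0,1])) for t in a for s in(-1,1)]]
def box(c): return np.r_[c.min(0),c.max(0)]
def stats(uv): m,c=hullstat(uv); return np.r_[m,box(c)]
if __name__=="__main__":
    P={n:capture(n) for n in("scene","top")}
    M={}
    for n,p in P.items():
        hsv=cv2.cvtColor(p["frame"],cv2.COLOR_BGR2HSV);H,S,V=cv2.split(hsv)
        M[n]=((S<70)&(V>95),((H<8)|(H>172))&(S>150)&(V>70))
    near={"scene":[(345,246),(388,271),(314,207),(273,240)],"top":[(325,268),(271,273),(387,272),(343,198)]}
    for i,(nm,h) in enumerate([("one",20),("two",40),("three",60)]):
        for vs in(["scene"],["top"],["scene","top"]):
            o={n:np.r_[(lambda r:(r[0],box(r[1])))(blob(M[n][0],near[n][i]))] if 0 else np.concatenate((lambda r:(r[0],box(r[1])))(blob(M[n][0],near[n][i]))) for n in vs}
            f=lambda q:np.concatenate([stats(proj(P[n],stack(*q,h)))-o[n] for n in vs])
            r=least_squares(f,[430,0 if i==0 else 170 if i==1 else -180]);print(nm,vs,r.x.round(1),np.abs(r.fun).max().round(1))
    for vs in(["scene"],["top"],["scene","top"]):
        o={n:np.concatenate((lambda r:(r[0],box(r[1])))(blob(M[n][1],near[n][3]))) for n in vs}
        f=lambda q:np.concatenate([stats(proj(P[n],disc(*q)))-o[n] for n in vs])
        r=least_squares(f,[660,10,-1.5],diff_step=1e-3);print("wheel",vs,r.x.round(2),r.fun.round(1))
    s=sense();print(s["time_s"],s["eef_pos"],s["grip_width"])
E
python3 fit.py
```

```text
one ['scene'] [436.7   0. ] 1.4
one ['top'] [446.8   0. ] 1.2
one ['scene', 'top'] [445.1   0. ] 1.6
two ['scene'] [430. 170.] 2.4
two ['top'] [429.3 168.4] 1.1
two ['scene', 'top'] [430. 170.] 2.4
three ['scene'] [ 419.4 -186. ] 0.3
three ['top'] [ 424.1 -182.5] 0.5
three ['scene', 'top'] [ 423.4 -182. ] 1.1
wheel ['scene'] [639.51 -57.23  -1.61] [ 0.4  0.3 -0.7 -1.4  0.4  1. ]
wheel ['top'] [643.75 -53.31  -1.54] [ 0.1  0.   0.1 -0.8 -0.2  0.8]
wheel ['scene', 'top'] [641.9  -54.37  -1.56] [ 0.1  1.2 -0.7 -0.7 -0.1  2.   0.4  0.7  0.7 -0.2  0.1  1.4]
1.3 [173.48907288 495.51283748 231.31859934] 0.9979576189909418
```

```bash
sed -i 's/^from scipy.optimize import least_squares/from scipy.optimize import minimize\nfrom types import SimpleNamespace as NS\ndef least_squares(f,x0,**k):\n    x0=np.array(x0,float);s=np.array([20,20,.2])[:len(x0)]\n    r=minimize(lambda q:(f(q)**2).sum(),x0,method="Nelder-Mead",options=dict(initial_simplex=np.r_[[x0],x0+np.diag(s)],xatol=.02,fatol=1e-3));return NS(x=r.x,fun=f(r.x))/' fit.py && python3 fit.py
```

```text
one ['scene'] [441.6   1.3] 0.4
one ['top'] [446.8   3.1] 0.2
one ['scene', 'top'] [444.6   2.9] 0.9
two ['scene'] [424.3 164.3] 0.2
two ['top'] [429.2 167.2] 0.8
two ['scene', 'top'] [427.2 166.2] 1.1
three ['scene'] [ 419.6 -185.4] 0.2
three ['top'] [ 424.1 -182.2] 0.5
three ['scene', 'top'] [ 422.7 -182.7] 0.9
wheel ['scene'] [639.52 -57.21  -1.61] [ 0.4  0.3 -0.7 -1.4  0.4  1. ]
wheel ['top'] [643.46 -52.31  -1.68] [-0.2 -0.2  0.2 -0.8 -0.   1. ]
wheel ['scene', 'top'] [641.93 -53.77  -1.68] [ 0.3  1.3 -1.2 -0.3  0.7  1.8  0.3  0.3  0.7 -0.3  0.5  1.5]
1.4 [173.52508535 495.48921078 231.2864492 ] 0.9959493984362549
```

Request:
arm_command(
  steps=[0.2,-0.4,0,0,0,0.45,-0.82,0,0,0,0.45,-0.82,0,0,0,0.45,-0.82,0,0,0,0.45,-0.82,0,0,0],
)

```text
time_s: 2.02
eef_pos: [274.0, 310.2, 231.4]
ee_rot: [0.0, 0.167, 0.986, 0.0]
force: [1.2, 0.4, 0.1]
grip_width: 0.004
```

Request:
arm_command(
  steps=[0.45,-0.82,0,0,0,0.45,-0.82,0,0,0,0.45,-0.82,0,0,0,0.45,-0.82,0,0,0,0.45,-0.82,0,0,0],
)

```text
time_s: 2.65
eef_pos: [386.6, 105.0, 231.5]
ee_rot: [0.0, 0.168, 0.986, 0.0]
force: [0.4, 0.7, 1.3]
grip_width: -0.004
```

Request:
arm_command(
  steps=[0.45,-0.82,0,0,0,0.45,-0.82,0,0,0,0.2,-0.4,0,0,0,0,0,0,0,0,0,0,0,0,0],
)

```text
time_s: 3.28
eef_pos: [440.7, 5.1, 231.3]
ee_rot: [-0.0, 0.167, 0.986, 0.0]
force: [-0.0, 0.7, -0.0]
grip_width: 0.002
```

Request:
arm_command(
  steps=[0.06,-0.05,-0.7,0,0,0,0,-0.8,0,0,0,0,-0.7,0,0,0,0,-0.4,0,0,0,0,0,0,0],
)

```text
time_s: 3.9
eef_pos: [443.1, 3.0, 100.6]
ee_rot: [-0.001, 0.167, 0.986, 0.0]
force: [0.3, 0.0, 0.6]
grip_width: -0.001
```

```bash
python3 - <<'E'
from fit import *
s=sense();print(s["time_s"],np.round(s["eef_pos"],1))
for n in("scene","top"):
    p=capture(n);uv=proj(p,[s["eef_pos"],[444.5,2.5,20]]);print(n,uv.round(1))
    if n=="scene":
        x,y=uv[1].astype(int);c=p["frame"][y-75:y+45,x-80:x+80]
        cv2.imwrite("pics/one.png",cv2.resize(c,None,fx=4,fy=4,interpolation=cv2.INTER_CUBIC))
E
```

```text
3.9 [443.1   3.  100.6]
scene [[345.6 222. ]
 [344.5 244.7]]
top [[324.7 265.2]
 [325.1 267.5]]
```

View pics/one.png

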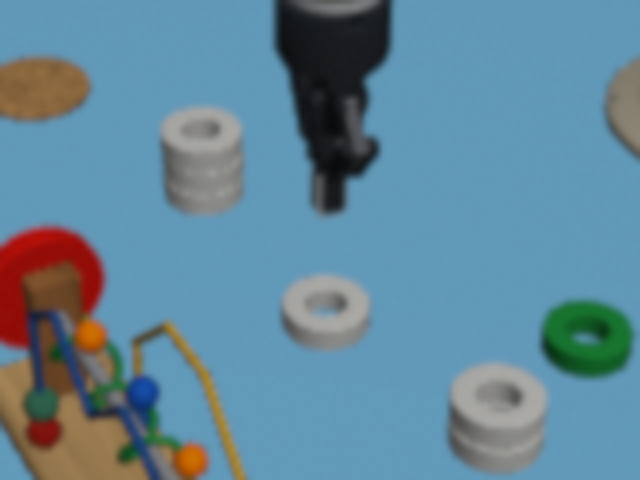

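The fingertips show at crop (328,207), straight above the single ring at (326,305). Their projected TCP matches to within a pixel. Next I descend to about 30 mm above the ring and hold.

Request:
arm_command(
  steps=[0.03,0,-0.4,0,0,0,0,-0.4,0,0,0,0,-0.17,0,0,0,0,0,0,0,0,0,0,0,0],
)

```text
time_s: 4.62
eef_pos: [446.0, 2.0, 53.6]
ee_rot: [0.001, 0.168, 0.986, -0.0]
force: [0.4, -0.3, -0.6]
grip_width: 0.005
```

Request:
arm_command(
  steps=[0,0,0,0,0,0,0,0,0,0,0,0,0,0,0,0,0,0,0,0,0,0,0,0,0],
)

```text
time_s: 5.25
eef_pos: [445.5, 2.0, 52.8]
ee_rot: [-0.0, 0.168, 0.986, -0.0]
force: [-0.4, 0.8, -1.2]
grip_width: -0.001
```

Request:
arm_command(
  steps=[0,0,0,0,0,0,0,0,0,0,0,0,0,0,0,0,0,0,0,0,0,0,0,0,0],
)

```text
time_s: 5.88
eef_pos: [445.5, 2.0, 52.8]
ee_rot: [-0.0, 0.168, 0.986, 0.0]
force: [0.2, -0.0, -1.3]
grip_width: 0.003
```

Request:
arm_command(
  steps=[0,0,0,0,0,0,0,0,0,0,0,0,0,0,0,0,0,0,0,0,0,0,0,0,0],
)

```text
time_s: 6.5
eef_pos: [445.5, 2.0, 52.8]
ee_rot: [-0.0, 0.168, 0.986, 0.0]
force: [-0.1, 0.1, 0.9]
grip_width: 0.0
```

Request:
arm_command(
  steps=[0,0,0.5,0,0,0,0,0.6,0,0,0,0,0.5,0,0,-0.06,0.5,0,0,0,-0.08,0.7,0,0,0],
)

```text
time_s: 7.12
eef_pos: [438.6, 62.3, 133.1]
ee_rot: [0.0, 0.168, 0.986, -0.0]
force: [0.7, 0.5, -0.9]
grip_width: -0.002
```

Request:
arm_command(
  steps=[-0.08,0.7,0,0,0,-0.08,0.7,0,0,0,-0.06,0.5,0,0,0,0,0.18,0,0,0,0,0,0,0,0],
)

```text
time_s: 7.75
eef_pos: [427.6, 165.9, 132.7]
ee_rot: [-0.0, 0.167, 0.986, -0.0]
force: [-0.3, -0.1, 0.5]
grip_width: -0.0
```

Request:
arm_command(
  steps=[0,0,-0.4,0,0,0,0,-0.4,0,0,0,0,-0.3,0,0,0,0,-0.14,0,0,0,0,0,0,0],
)

```text
time_s: 8.38
eef_pos: [427.6, 165.5, 70.7]
ee_rot: [-0.0, 0.168, 0.986, -0.0]
force: [0.1, 0.2, -0.6]
grip_width: -0.002
```

```bash
python3 - <<'E'
from fit import *
s=sense();print(s["time_s"],np.round(s["eef_pos"],1))
p=capture("scene");uv=proj(p,[s["eef_pos"],[427.5,166,40]]);print(uv.round(1))
x,y=uv[1].astype(int);c=p["frame"][y-75:y+45,x-80:x+80]
cv2.imwrite("pics/two.png",cv2.resize(c,None,fx=4,fy=4,interpolation=cv2.INTER_CUBIC))
E
```

```text
8.375 [427.6 165.5  70.7]
[[388.7 259.2]
 [388.  268.1]]
```

View pics/two.png

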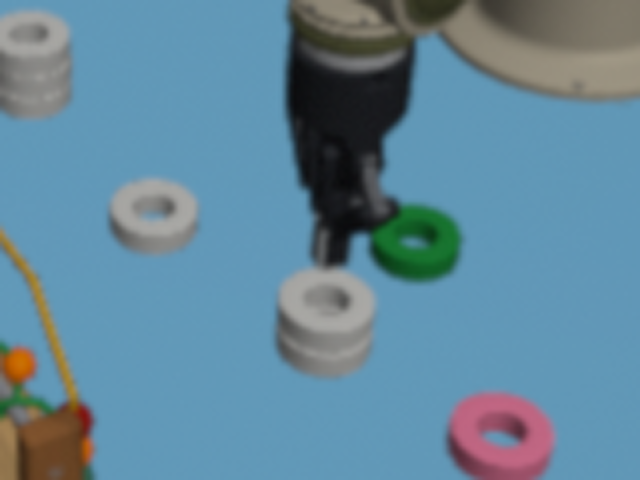

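The tips are at crop (328,262), directly over the two-stack, whose top centre is at (326,298). I hold here, then move on to the stack of three.

Request:
arm_command(
  steps=[0,0,0,0,0,0,0,0,0,0,0,0,0,0,0,0,0,0,0,0,0,0,0,0,0],
)

```text
time_s: 9.05
eef_pos: [427.5, 166.0, 70.8]
ee_rot: [0.0, 0.168, 0.986, -0.0]
force: [-0.7, -0.4, -0.8]
grip_width: -0.003
```

Request:
arm_command(
  steps=[0,0,0,0,0,0,0,0,0,0,0,0,0,0,0,0,0,0,0,0,0,0,0,0,0],
)

```text
time_s: 9.68
eef_pos: [427.5, 166.0, 70.8]
ee_rot: [0.0, 0.168, 0.986, -0.0]
force: [0.1, -0.2, 0.6]
grip_width: 0.001
```

Request:
arm_command(
  steps=[0,0,0,0,0,0,0,0,0,0,0,0,0,0,0,0,0,0,0,0,0,0,0,0,0],
)

```text
time_s: 10.3
eef_pos: [427.5, 166.0, 70.8]
ee_rot: [-0.0, 0.168, 0.986, -0.0]
force: [-0.2, -0.2, -0.4]
grip_width: -0.0
```

Request:
arm_command(
  steps=[0,0,0.5,0,0,0,0,0.7,0,0,0,0,0.5,0,0,0,-0.47,0,0,0,0,-0.8,0,0,0],
)

```text
time_s: 10.92
eef_pos: [427.5, 102.3, 156.1]
ee_rot: [0.0, 0.167, 0.986, 0.0]
force: [0.9, -0.3, -0.7]
grip_width: 0.001
```

Request:
arm_command(
  steps=[-0.02,-0.8,0,0,0,-0.02,-0.8,0,0,0,-0.02,-0.8,0,0,0,-0.02,-0.8,0,0,0,-0.02,-0.8,0,0,0],
)

```text
time_s: 11.55
eef_pos: [422.3, -98.8, 155.9]
ee_rot: [0.0, 0.168, 0.986, -0.0]
force: [0.1, 0.2, -0.8]
grip_width: 0.0
```

Request:
arm_command(
  steps=[0,-0.8,0,0,0,0,-0.6,0,0,0,0,-0.3,0,0,0,0,0,0,0,0,0,0,0,0,0],
)

```text
time_s: 12.18
eef_pos: [422.5, -181.5, 155.8]
ee_rot: [-0.0, 0.167, 0.986, 0.0]
force: [-1.4, -0.1, -0.2]
grip_width: -0.001
```

Request:
arm_command(
  steps=[0,-0.02,-0.4,0,0,0,0,-0.5,0,0,0,0,-0.3,0,0,0,0,-0.1,0,0,0,0,0,0,0],
)

```text
time_s: 12.8
eef_pos: [422.7, -183.1, 91.0]
ee_rot: [0.0, 0.167, 0.986, 0.0]
force: [-0.1, -0.0, 0.5]
grip_width: 0.001
```

```bash
python3 - <<'E'
from fit import *
s=sense();print(s["time_s"],np.round(s["eef_pos"],1))
p=capture("scene");uv=proj(p,[s["eef_pos"],[422.5,-182.5,60]]);print(uv.round(1))
x,y=uv[1].astype(int);c=p["frame"][y-75:y+45,x-80:x+80]
cv2.imwrite("pics/three.png",cv2.resize(c,None,fx=4,fy=4,interpolation=cv2.INTER_CUBIC))
E
```

```text
12.8 [ 422.7 -183.1   91. ]
[[313.4 193.2]
 [313.7 201.7]]
```

View pics/three.png

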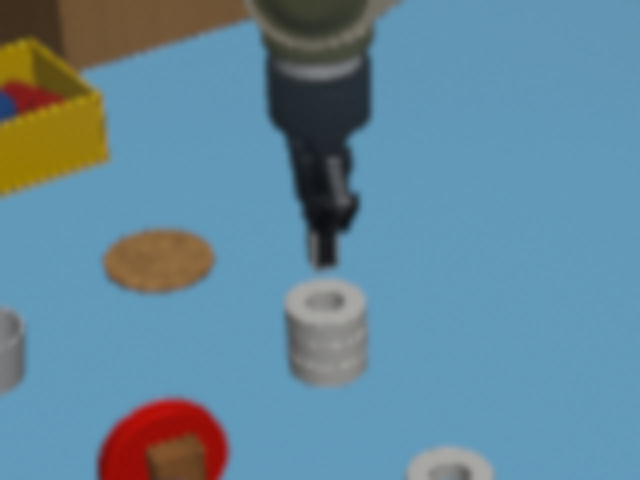

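The tips are at crop (323,265), over the three-stack, whose top is at (326,302). I hold, rise to z≈240, and move to above the wheel.

Request:
arm_command(
  steps=[0,0,0,0,0,0,0,0,0,0,0,0,0,0,0,0,0,0,0,0,0,0,0,0,0],
)

```text
time_s: 13.48
eef_pos: [422.5, -183.5, 90.8]
ee_rot: [0.0, 0.168, 0.986, -0.0]
force: [-0.7, -0.3, -0.0]
grip_width: -0.002
```

Request:
arm_command(
  steps=[0,0,0,0,0,0,0,0,0,0,0,0,0,0,0,0,0,0,0,0,0,0,0,0,0],
)

```text
time_s: 14.1
eef_pos: [422.5, -183.5, 90.8]
ee_rot: [-0.0, 0.168, 0.986, 0.0]
force: [-1.4, 0.4, -0.7]
grip_width: -0.0
```

Request:
arm_command(
  steps=[0,0,0,0,0,0,0,0,0,0,0,0,0,0,0,0,0,0,0,0,0,0,0,0,0],
)

```text
time_s: 14.72
eef_pos: [422.5, -183.5, 90.8]
ee_rot: [-0.0, 0.168, 0.986, 0.0]
force: [0.5, -0.7, 0.5]
grip_width: -0.002
```

Request:
arm_command(
  steps=[0,0,0.5,0,0,0,0,0.8,0,0,0,0,0.8,0,0,0,0,0.6,0,0,0,0,0.3,0,0],
)

```text
time_s: 15.35
eef_pos: [422.8, -183.7, 242.5]
ee_rot: [0.001, 0.168, 0.986, -0.001]
force: [0.0, -0.3, -0.9]
grip_width: -0.0
```

Request:
arm_command(
  steps=[0.5,0.29,0,0,0,0.6,0.35,0,0,0,0.6,0.35,0,0,0,0.6,0.35,0,0,0,0.6,0.35,0,0,0],
)

```text
time_s: 15.98
eef_pos: [568.4, -98.3, 240.7]
ee_rot: [-0.0, 0.168, 0.986, -0.0]
force: [0.4, -0.3, 0.5]
grip_width: 0.001
```

Request:
arm_command(
  steps=[0.6,0.35,0,0,0,0.5,0.3,0,0,0,0.35,0.2,0,0,0,0,0,0,0,0,0,0,0,0,0],
)

```text
time_s: 16.6
eef_pos: [639.5, -56.9, 240.7]
ee_rot: [-0.0, 0.168, 0.986, -0.0]
force: [-0.4, 0.8, 0.9]
grip_width: 0.004
```

```bash
python3 - <<'E'
from fit import *
s=sense();print(s["time_s"],np.round(s["eef_pos"],1))
p=capture("scene");uv=proj(p,[s["eef_pos"],[641.5,-54.5,135]]);print(uv.round(1))
x,y=uv[1].astype(int);c=p["frame"][y-75:y+45,x-80:x+80]
cv2.imwrite("pics/w1.png",cv2.resize(c,None,fx=4,fy=4,interpolation=cv2.INTER_CUBIC))
E
```

```text
16.6 [639.5 -56.9 240.7]
[[269.  192.8]
 [272.1 227.8]]
```

View pics/w1.png

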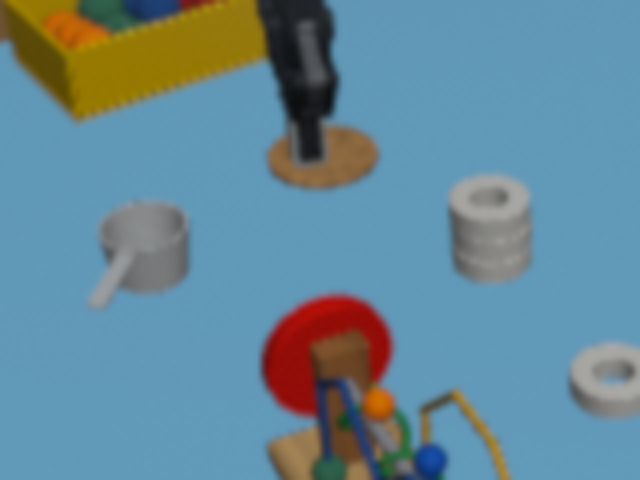

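The tips are above the wheel. Its disc centre in the crop is about (327,355) and the projected rim top about (320,303), which agrees with the picture. The beads and wires stay well below the gripper body, so I can descend.

Request:
arm_command(
  steps=[0.04,0.04,-0.3,0,0,0,0,-0.4,0,0,0,0,-0.4,0,0,0,0,-0.25,0,0,0,0,-0.1,0,0],
)

```text
time_s: 17.27
eef_pos: [641.7, -54.5, 167.4]
ee_rot: [-0.001, 0.168, 0.986, 0.0]
force: [-0.2, -0.1, -0.5]
grip_width: 0.0
```

Request:
arm_command(
  steps=[0,0,0,0,0,0,0,0,0,0,0,0,0,0,0,0,0,0,0,0,0,0,0,0,0],
)

```text
time_s: 17.9
eef_pos: [642.0, -54.5, 168.4]
ee_rot: [0.0, 0.168, 0.986, -0.0]
force: [0.5, -0.1, 0.2]
grip_width: 0.0
```

Request:
arm_command(
  steps=[0,0,0,0,0,0,0,0,0,0,0,0,0,0,0,0,0,0,0,0,0,0,0,0,0],
)

```text
time_s: 18.52
eef_pos: [642.0, -54.5, 168.3]
ee_rot: [-0.0, 0.168, 0.986, -0.0]
force: [-0.2, 0.4, 0.6]
grip_width: 0.001
```

Request:
arm_command(
  steps=[0,0,0,0,0,0,0,0,0,0,0,0,0,0,0,0,0,0,0,0,0,0,0,0,0],
)

```text
time_s: 19.15
eef_pos: [642.0, -54.5, 168.3]
ee_rot: [0.0, 0.168, 0.986, -0.0]
force: [-0.4, -0.3, 0.3]
grip_width: 0.0
```

```bash
python3 - <<'E'
from fit import *
s=sense();print(s["time_s"],np.round(s["eef_pos"],1),s["force"])
p=capture("scene");uv=proj(p,[s["eef_pos"],[641.5,-54.5,135]]);print(uv.round(1))
cv2.imwrite("pics/w2.png",p["frame"])
E
```

```text
19.15 [642.  -54.5 168.3] [-0.44614857 -0.31781318  0.31679649]
[[270.9 217.5]
 [272.1 227.8]]
```

View pics/w2.png

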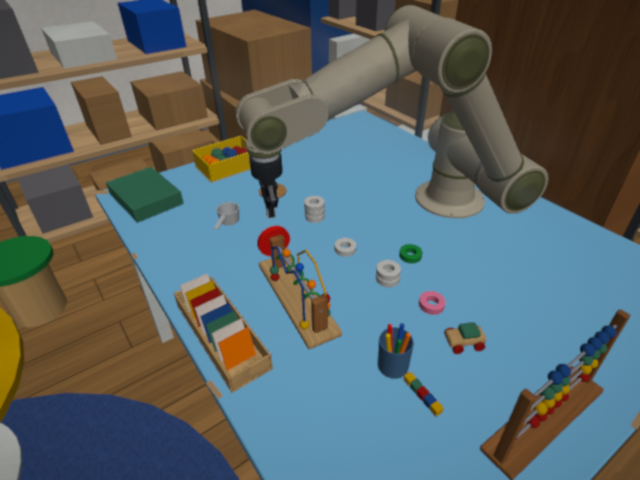

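The tips are at (271,216), just above the wheel top at (273,227). Nothing has moved and the force is about zero, so I'm handing in while still pointing.

```bash
python3 -c "
from rig import *
print(finish_job())"
```

```text
the job is handed in; nothing more can be done
None
```

The arm pointed with shut fingers at the stacks of one, two and three, then at the top of the red wheel, and I handed the job in while it was still pointing there. It held still for at least 1.8 s over each target, about 31–33 mm above it, and the clock read 19.15 s at the last check.

- **Touching:** The force readings stayed at noise level (under about 1.5 N) throughout. In the last picture everything stood where it had been at the start.
- **Position accuracy:** The fits from the two cameras differed by about 4–6 mm, so I aimed close to the fit that combined both. At each target the fingertips appeared directly over the point in the scene view.
- **Disagreements:** The trained networks' raw points differed by about 10 mm between the cameras. They also reported the green and pink rings as part of the stack of two, and gave no usable point for the wheel top. I didn't use those points for aiming.

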